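# Make up two bookbinding kits

### The arm

A 6-joint arm with a two-finger parallel gripper is mounted at the origin on the work surface. World frame = base frame: x ahead of the robot, y to its left, z up, the work surface at z = 0. Lengths are in mm, angles in rad, forces in N, time in s.
With the tool pointing down it reaches from about 350 to 975 mm from the base axis. Payload 7.1 kg.
Tool frame: the origin (TCP) lies midway between the tips of the shut fingers; the grasp point (between the pads) lies 19 mm behind it (ctrl.grip_depth is the distance from the TCP to the grasp point, in mm); z points along the fingers, y is the line along which they close (so a half turn about z gives the same grasp; the last joint's range is limited). The gripper opens to 88 mm and grips with 3 to 60 N. Pads are 20 mm wide; open, the fingers measure 115 mm over their backs; the gripper's body (75 mm by 178 mm) begins 61 mm behind the grasp point.
Start: joints at [-1.217, 0.423, 1.63, -0, 1.089, -0.019], TCP at [227.656, -582.046, 193.375] pointing down, gripper open.
Joint ranges: [-3, 3], [-0.9, 2.11], [0.09, 2.58], [-1.31, 4.45], [0.11, 2.69], [-2.54, 2.54]. Speed limits (rad/s): [2.39, 2.39, 3.01, 3.14, 3.14, 3.14].

### API

Orientations are given as a rotation vector (axis times angle).
In Python, from workcell import get_obs, vision, ctrl gives the robot as it stands.
- The arm moves only by the tool step_arm, never from a script. Its argument "plan" is a list of rows, each a list of 7 numbers: the opening, from -1 (shut) to 1 (fully open), then the shift along the tool's x, y, z as a fraction of full scale, then the turn, a rotation vector about the tool's x, y, z as a fraction of full scale. In form: [[fingers, dx, dy, dz, wx, wy, wz], ...]. A call has 1 to 20 rows; each row shifts and turns the commanded pose from where the row before left it, along the tool's axes as they then stand; what a row does not reach is not made up. Full scale, the value 1, is 50 mm for a shift and 0.12 rad for a turn. A row lasts 1/8 s, in which the tool goes at most 62.5 mm and 10.7 degrees, less where a joint would pass 70% of its speed; a pose out of reach is approached as far as the arm can. A call with a number of a shift or a turn outside -1 to 1 is refused whole. A call with a gripper value outside its range is refused whole. The fingers move at their own pace and stop on an object; the grip force is fixed at half the most. Time passes only in rows, so rows that do not move let the fingers close. It gives the time, the measured TCP pose, the force, the opening and the grip force at its end, in the units of the state.
- get_obs(): the state, without advancing time (a new reading comes with each control period).
- vision.get_image(name): name is "scene" or "top"; returns a dict with "pixels" (400x640x3 uint8, red, green, blue), "depth" (400x640 float32, mm along the optical axis (not along the pixel's ray), 0 where there is no reading), "fx", "fy", "cx", "cy" (pixels), "k1" (the pictures are not rectified: a ray, as slopes to the right and down, at radius r is drawn at 1 + k1 r^2 times it, then the intrinsics apply), "T" (4x4, takes a point from camera to world coordinates). Camera axes: x right, y down, z forward; pixel columns grow to the right and rows downward; lengths in mm; the calibration is good to about 2 mm. A picture is of the moment at which its call begins.
- ctrl.close_job(): hands the job in; it is judged then, once.
The state is a dict: "t": time; "qpos": joint angles; "qvel": joint speeds; "joint_torque": joint torques, N m; "ee_pos": TCP position; "orientation": TCP orientation; "ft_force": force on the tool from outside, world axes, zero at the start; "moment": the same for the moment, N m; "width": finger opening in mm; "grasp_force": force on a finger pad.
Only numpy, scipy, OpenCV 4.12 (cv2) and the standard library are available. Lean on these libraries where they do the work, as an engineer would, in place of code of your own. Each camera call takes 0.05 s, during which the arm holds its last target. There are 200 camera calls.

### The job

Make up the two bookbinding kits from the stock on the bench: the yellow tray gets the red thread spool and the white wax cake; the blue tray gets the green-lidded glue jar, the purple needle tin and the brass weight. Stand each thing upright on the floor of a compartment of its own (any compartment of the right tray), let go of it, and leave the black spool and the steel weight where they are.

Things in the scene. Friction and masses are not known exactly. Their poses are not given: they have to be found in the camera images.
- red_spool: upright spool of red thread with red ends and a small pale wooden dot on top, a cylinder 40 mm in diameter, 50 mm high, about 60 g; origin at the centre of its underside, z up
- wax_cake: white cake of wax, a plain upright cylinder 44 mm in diameter, 44 mm high, about 60 g; origin at the centre of its underside, z up
- glue_jar: closed amber jar with a paper label and a green lid, upright, 47 mm in diameter, 60 mm high (lid the top 16 mm), about 120 g; origin at the centre of its underside, z up
- needle_tin: purple rectangular tin, 54 mm along its x axis, 32 mm along its y axis, 44 mm high, about 80 g; origin at the centre of its underside, z up
- brass_weight: brass weight, an upright cylinder 42 mm in diameter and 44 mm high with a small 20 mm knob on top (58 mm high in all), about 450 g; origin at the centre of its underside, z up
- black_spool: spool of black thread, otherwise like the red one (40 mm in diameter, 50 mm high); not part of either kit; origin at the centre of its underside
- steel_weight: silvery steel weight, otherwise like the brass one (42 mm in diameter, 58 mm high with its knob); not part of either kit; origin at the centre of its underside
- yellow_tray: yellow open tray with two square compartments, 152 mm long (x) by 78 mm wide (y), fixed to the bench (cannot be pushed), origin at the centre of its underside, floor 4 mm thick (things stand 4 mm above the bench), outer walls and dividers 4 mm thick, their tops 12 mm above the bench; compartments 70 by 70 mm inside, centred at x = -37 and +37 mm, y = 0 in its own frame
- blue_tray: blue open tray with three square compartments, 226 mm long (x) by 78 mm wide (y), fixed to the bench (cannot be pushed), origin at the centre of its underside, floor 4 mm thick (things stand 4 mm above the bench), outer walls and dividers 4 mm thick, their tops 12 mm above the bench; compartments 70 by 70 mm inside, centred at x = -74, 0 and +74 mm, y = 0 in its own frame
There are look-alikes about, which are no part of the job. Several things look just like the red_spool: the one meant starts farthest to the robot's right.

How it is judged (in metres and radians):
At the end, for the whole second after the job is handed in: Red spool and wax cake in the yellow tray, jar, tin and brass weight in the blue one: origin within the tray's inner walls and 1 to 7.5 mm above its underside (tray floor: 4 mm), upright within 0.1 rad, slower than 0.02 m/s; black spool and steel weight within 30 mm of their start (x of red_spool in the frame of yellow_tray between -0.071 and 0.071 m and y of red_spool in the frame of yellow_tray between -0.035 and 0.035 m and z of red_spool in the frame of yellow_tray between 0.001 and 0.0075 m and angle between each of red_spool, wax_cake, glue_jar, needle_tin, brass_weight's own z axis and vertical below 0.1 rad and linear speed of each of red_spool, wax_cake, glue_jar, needle_tin, brass_weight below 0.02 m/s and x of wax_cake in the frame of yellow_tray between -0.071 and 0.071 m and y of wax_cake in the frame of yellow_tray between -0.035 and 0.035 m and z of wax_cake in the frame of yellow_tray between 0.001 and 0.0075 m and x of glue_jar in the frame of blue_tray between -0.108 and 0.108 m and y of glue_jar in the frame of blue_tray between -0.035 and 0.035 m and z of glue_jar in the frame of blue_tray between 0.001 and 0.0075 m and x of needle_tin in the frame of blue_tray between -0.108 and 0.108 m and y of needle_tin in the frame of blue_tray between -0.035 and 0.035 m and z of needle_tin in the frame of blue_tray between 0.001 and 0.0075 m and x of brass_weight in the frame of blue_tray between -0.108 and 0.108 m and y of brass_weight in the frame of blue_tray between -0.035 and 0.035 m and z of brass_weight in the frame of blue_tray between 0.001 and 0.0075 m and distance of each of black_spool, steel_weight from where it was at the start of the episode below 0.03 m); the robot touches nothing.
It fails at once if the black spool is moved more than 30 mm (distance of black_spool from where it was at the start of the episode above 0.03 m).
It fails at once if the steel weight is moved more than 30 mm (distance of steel_weight from where it was at the start of the episode above 0.03 m).
It also fails if it takes over 117 s, if anything falls off the work surface, if the arm or the gripper's body presses on something with over 40 N, if the wrist force passes 120 N, or if a joint passes its speed limit or range.

## Working session

There is one attempt and no reset: what is moved stays moved. The work goes in short steps, Python scripts to look and compute and a tool call to move; the robot and the scene stay as the last step left them, time stands still between calls to the robot, and variables do not carry over. Pictures are saved under pics/ and viewed, at most 14 in all, crops included, and the job is handed in when it is done.

Besides the shell and the picture viewer there is one more tool, called after "Request:" by a JSON object that holds its "api" and its "payload", one argument or row to a line. step_arm: Moves the arm, as the interface text tells. Its arguments: {"type":"object","properties":{"plan":{"type":"array","items":{"type":"array","items":{"type":"number","minimum":-1,"maximum":1}}}},"required":["plan"]}

```bash
mkdir -p pics
cat > h.py <<'E'
import numpy as np,cv2
from workcell import get_obs,vision,ctrl
def save(n,f):
    im=vision.get_image(n); cv2.imwrite('pics/'+f,im['pixels'][:,:,::-1]); return im
def ray(im,u,v):
    p=np.array([(u-im['cx'])/im['fx'],(v-im['cy'])/im['fy']]);q=p.copy()
    for _ in range(20): q=p/(1+im['k1']*(q@q))
    return q
def onplane(im,u,v,z):
    q=ray(im,u,v);T=np.array(im['T']);d=T[:3,:3]@[q[0],q[1],1];o=T[:3,3]
    return o+d*(z-o[2])/d[2]
def cloud(im):
    vv,uu=np.mgrid[0:400,0:640]
    p=np.stack([(uu-im['cx'])/im['fx'],(vv-im['cy'])/im['fy']],-1);q=p.copy()
    for _ in range(20): q=p/(1+im['k1']*(q**2).sum(-1,keepdims=True))
    d=im['depth'][...,None]; c=np.concatenate([q*d,d],-1);T=np.array(im['T'])
    return c@T[:3,:3].T+T[:3,3]
E
python3 - <<'E'
from h import *
import pickle
a=save('top','top0.png');b=save('scene','sc0.png');pickle.dump((a,b),open('im0.pkl','wb'))
for i in(a,b):print(np.round(i['T'],3).tolist(),i['fx'],i['k1'],(i['depth']>0).mean())
print(get_obs())
E
```

```text
[[-0.003, -0.999, 0.04, 505.732], [-1.0, 0.002, -0.021, 5.405], [0.021, -0.04, -0.999, 1052.188], [0.0, 0.0, 0.0, 1.0]] 477.97240681992264 -0.12267687133470974 0.99606640625
[[0.777, 0.434, -0.456, 1079.682], [0.63, -0.529, 0.569, -640.853], [0.006, -0.73, -0.684, 821.026], [0.0, 0.0, 0.0, 1.0]] 507.68453594351087 -0.041549739060887866 0.996015625
{'t': 0.1, 'qpos': array([-1.21699395e+00,  4.23727070e-01,  1.63059627e+00,  9.66941298e-06,
        1.08861070e+00, -1.90503216e-02]), 'qvel': array([-0.0017403 , -0.00139764, -0.00197208, -0.00047331,  0.0001507 ,
       -0.00122142]), 'joint_torque': array([ 3.41605064e-04, -5.45613527e+01, -2.74324983e+01,  6.45590597e-02,
        1.88242370e-02, -2.17465521e-05]), 'ee_pos': array([ 227.48287757, -581.55628822,  192.70958387]), 'orientation': array([-3.08585806e+00, -5.82036693e-01,  3.37617226e-04]), 'ft_force': array([-1.05293747,  0.56055249, -1.063593  ]), 'moment': array([ 0.04031088,  0.01876183, -0.01998724]), 'grasp_force': 0.0, 'width': 87.50878764915421}
```

View pics/top0.png

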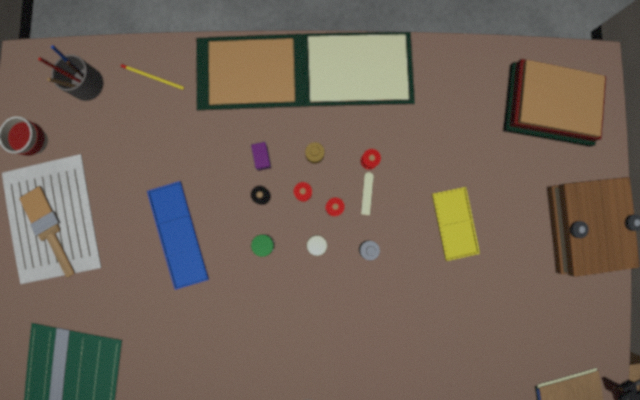

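View pics/sc0.png

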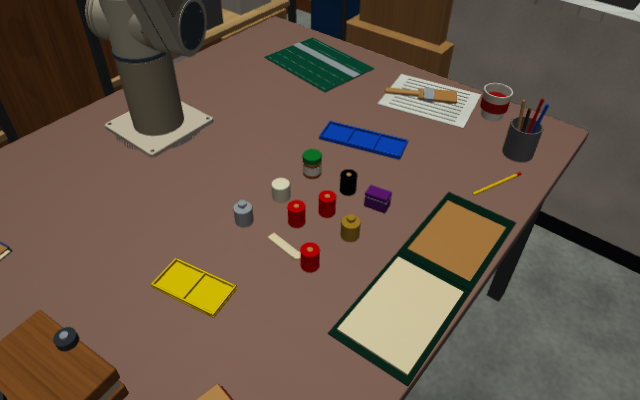

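The top view has +x up and +y to the left. The red spools are at (371,158), (303,191) and (335,207), so the right-most one, (371,158), is the target. Purple is at (261,155), brass (315,152), black (260,195), green (262,245), wax (317,245) and steel (370,250). The blue tray is at (178,235) and the yellow tray at (456,224).

Run:
```python
from h import *
import pickle
from scipy.spatial.transform import Rotation as R
a,b=pickle.load(open('im0.pkl','rb'))
P=cloud(a);hsv=cv2.cvtColor(a['pixels'],cv2.COLOR_RGB2HSV)
bench=P[270:290,300:400,2];print('bench',np.median(bench),'noise',bench.std())
for n,u,v,h in [('red',371,158,50),('redB',303,191,50),('redC',335,207,50),('black',260,195,50),('wax',317,245,44),('jar',262,245,60),('tin',261,155,44),('brass',315,152,44),('steel',370,250,44),('folder',367,195,5)]:
    s=np.zeros((400,640),bool);s[v-22:v+22,u-16:u+16]=1
    m=(s&(P[...,2]>h*.8+2*(h<9))).astype(np.uint8)
    k,l,st,ce=cv2.connectedComponentsWithStats(m,connectivity=4);j=l[v,u] or 1+np.argmax(st[1:,4])
    m=(l==j).astype(np.uint8);c=max(cv2.findContours(m,0,2)[0],key=cv2.contourArea)
    r=cv2.minAreaRect(c);z=np.median(P[m>0][:,2]);w=onplane(a,*ce[j],h)
    bx=np.array([onplane(a,*p,h)[:2] for p in cv2.boxPoints(r)]);e=[bx[1]-bx[0],bx[2]-bx[1]]
    print(n,'px',ce[j].round(1),'z',z.round(1),'xy',w[:2].round(1),'area-diam',round(2*np.sqrt(m.sum()/np.pi)*(1052-h)/478,1),[(np.linalg.norm(q).round(),np.degrees(np.arctan2(q[1],q[0])).round(1)) for q in e])
for n,lo,hi in [('yellow',(22,120,80),(35,255,255)),('blue',(105,150,60),(125,255,255))]:
    m=cv2.inRange(hsv,lo,hi);k,l,st,ce=cv2.connectedComponentsWithStats(m)
    c=[i for i in range(1,k) if st[i,4]>800]
    for i in c:
        cc=max(cv2.findContours((l==i).astype(np.uint8),0,2)[0],key=cv2.contourArea)
        pts=np.array([onplane(a,*p[0],12)[:2] for p in cc],np.float32)
        r=cv2.minAreaRect(pts);bx=cv2.boxPoints(r);e=max([bx[1]-bx[0],bx[2]-bx[1]],key=np.linalg.norm)
        print(n,np.round(r[0],1),np.round(r[1],1),np.degrees(np.arctan2(e[1],e[0])).round(1),bx.round().tolist())
o=get_obs();print(R.from_rotvec(o['orientation']).as_matrix().round(3).tolist())
```

```text
bench 1.1497840233424768 noise 70.37144624659415
red px [371.1 157.4] z 51.0 xy [ 648.1 -120.9] area-diam 39.8 [(np.float64(41.0), np.float64(-45.0)), (np.float64(37.0), np.float64(-135.3))]
redB px [302.2 190.7] z 51.2 xy [577.5  25. ] area-diam 39.7 [(np.float64(38.0), np.float64(-90.1)), (np.float64(38.0), np.float64(179.9))]
redC px [334.7 206.2] z 51.1 xy [544.9 -43.3] area-diam 39.5 [(np.float64(38.0), np.float64(-90.1)), (np.float64(38.0), np.float64(179.7))]
black px [259.  194.2] z 50.9 xy [570.4 115.6] area-diam 40.0 [(np.float64(38.0), np.float64(-90.1)), (np.float64(38.0), np.float64(-179.9))]
wax px [316.4 245. ] z 44.9 xy [463.5  -4.6] area-diam 43.7 [(np.float64(40.0), np.float64(-90.2)), (np.float64(42.0), np.float64(179.8))]
jar px [261.6 245.1] z 61.0 xy [464.2 109. ] area-diam 47.2 [(np.float64(45.0), np.float64(-45.1)), (np.float64(45.0), np.float64(-135.0))]
tin px [259.8 154.7] z 44.7 xy [654.8 115. ] area-diam 47.3 [(np.float64(33.0), np.float64(-78.8)), (np.float64(55.0), np.float64(-168.5))]
brass px [314.2 151.5] z 45.4 xy [ 6.614e+02 -6.000e-01] area-diam 41.6 [(np.float64(40.0), np.float64(-90.0)), (np.float64(41.0), np.float64(179.8))]
steel px [369.5 250. ] z 45.7 xy [ 452.3 -116.7] area-diam 41.9 [(np.float64(40.0), np.float64(-45.4)), (np.float64(40.0), np.float64(-135.1))]
folder px [367. 195.] z 9.1 xy [ 571.2 -116.7] area-diam 2.5 [(np.float64(0.0), np.float64(0.0)), (np.float64(0.0), np.float64(0.0))]
yellow [ 507.8 -312.8] [153.2  80.6] 11.4 [[425.0, -289.0], [441.0, -367.0], [591.0, -337.0], [575.0, -258.0]]
blue [484.6 299.5] [220.8  74.9] 16.5 [[368.0, 304.0], [389.0, 232.0], [601.0, 295.0], [580.0, 367.0]]
[[0.931, 0.364, -0.0], [0.364, -0.931, 0.001], [0.0, -0.001, -1.0]]
```

Request:
{"api": "step_arm", "payload": {
  "plan": [
    [0.5,0,0,0,0,0,0.71],
    [0.5,0,0,0,0,0,0.71],
    [0.5,0.72,-0.525,0.12,0,0,0],
    [0.5,0.72,-0.525,0.12,0,0,0],
    [0.5,0.72,-0.525,0.12,0,0,0],
    [0.5,0.72,-0.525,0.12,0,0,0],
    [0.5,0.72,-0.525,0.12,0,0,0],
    [0.5,0.72,-0.525,0.12,0,0,0],
    [0.5,0.72,-0.525,0.12,0,0,0],
    [0.5,0.72,-0.525,0.12,0,0,0],
    [0.5,0.72,-0.525,0.12,0,0,0],
    [0.5,0.72,-0.525,0.12,0,0,0],
    [0.5,0.72,-0.525,0.12,0,0,0],
    [0.5,0.72,-0.525,0.12,0,0,0],
    [0.5,0.72,-0.525,0.12,0,0,0],
    [0.5,0.72,-0.525,0.12,0,0,0],
    [0.5,0,0,0,0,0,0],
    [0.5,0,0,0,0,0,0]
  ]
}}

```text
t: 2.35
ee_pos: [646.7, -120.9, 108.9]
orientation: [-3.125, -0.318, 0.002]
ft_force: [-0.3, -1.2, 0.1]
width: 66.1
grasp_force: 0.0
```

```bash
cat > d.py <<'E'
import sys,numpy as np
from workcell import get_obs
from scipy.spatial.transform import Rotation as R
o=get_obs();M=R.from_rotvec(o['orientation']).as_matrix();p=o['ee_pos']
print('t',o['t'],'p',p.round(1),'yaw',np.degrees(np.arctan2(M[1,0],M[0,0])).round(2),'zaxis',M[:,2].round(4),'w',o['width'],'F',o['ft_force'].round(1),'q',o['qpos'].round(2))
q=p
for a in sys.argv[1:]:
    g=np.array(eval(a),float);print(a,(M.T@(g-q)/50).round(3));q=g
E
python3 d.py 648,-121,13
```

```text
t 2.35 p [ 646.7 -120.9  108.9] yaw 11.62 zaxis [-0.0013 -0.     -1.    ] w 66.10159549748059 F [-0.3 -1.2  0.1] q [-0.2   0.57  1.61 -0.    0.97  1.17]
648,-121,13 [0.027 0.008 1.918]
```

Request:
{"api": "step_arm", "payload": {
  "plan": [
    [0.5,0.03,0.01,0.4,0,0,0],
    [0.5,0,0,0.5,0,0,0],
    [0.5,0,0,0.5,0,0,0],
    [0.5,0,0,0.35,0,0,0],
    [0.5,0,0,0.17,0,0,0],
    [0.5,0,0,0,0,0,0],
    [-1,0,0,0,0,0,0],
    [-1,0,0,0,0,0,0],
    [-1,0,0,0,0,0,0],
    [-1,0,0,0,0,0,0],
    [-1,0,0,0,0,0,0],
    [-1,0,0,-0.3,0,0,0],
    [-1,0,0,-0.6,0,0,0],
    [-1,0,0,-0.6,0,0,0],
    [-1,0,0,-0.4,0,0,0],
    [-1,0,0,0,0,0,0]
  ]
}}

```text
t: 4.35
ee_pos: [650.2, -121.2, 110.3]
orientation: [3.125, 0.317, 0.005]
ft_force: [-0.4, -0.0, -1.7]
width: 38.3
grasp_force: 30.0
```

```bash
python3 d.py 544,-305.5,110 544,-305.5,18 544,-305.5,110 463.5,-4.6,110
```

```text
t 4.35 p [ 650.2 -121.2  110.3] yaw 11.6 zaxis [ 3.2e-03 -7.0e-04 -1.0e+00] w 38.26643848829721 F [-0.4 -0.  -1.7] q [-0.2   0.57  1.6  -0.    0.97  1.17]
544,-305.5,110 [-2.821e+00  3.185e+00  1.000e-03]
544,-305.5,18 [-0.006 -0.002  1.84 ]
544,-305.5,110 [ 0.006  0.002 -1.84 ]
463.5,-4.6,110 [-0.367 -6.219 -0.009]
```

Request:
{"api": "step_arm", "payload": {
  "plan": [
    [-1,-0.24,0.27,0,0,0,0],
    [-1,-0.56,0.635,0,0,0,0],
    [-1,-0.56,0.635,0,0,0,0],
    [-1,-0.56,0.635,0,0,0,0],
    [-1,-0.56,0.635,0,0,0,0],
    [-1,-0.34,0.37,0,0,0,0],
    [-1,0,0,0,0,0,0],
    [-1,0,0,0.4,0,0,0],
    [-1,0,0,0.5,0,0,0],
    [-1,0,0,0.5,0,0,0],
    [-1,0,0,0.3,0,0,0],
    [-1,0,0,0.12,0,0,0],
    [-1,0,0,0,0,0,0],
    [-1,0,0,0,0,0,0]
  ]
}}

```text
t: 6.1
ee_pos: [543.2, -304.7, 17.5]
orientation: [3.125, 0.318, 0.0]
ft_force: [-0.6, 0.8, 2.2]
width: 38.8
grasp_force: 30.0
```

```bash
python3 d.py 544,-305.5,110 463.5,-4.6,110
```

```text
t 6.1 p [ 543.2 -304.7   17.5] yaw 11.62 zaxis [ 3.e-04  0.e+00 -1.e+00] w 38.82867129711347 F [-0.6  0.8  2.2] q [-0.53  0.65  1.72  0.    0.77  0.84]
544,-305.5,110 [ 0.012  0.02  -1.85 ]
463.5,-4.6,110 [-0.365 -6.219 -0.   ]
```

Request:
{"api": "step_arm", "payload": {
  "plan": [
    [0.5,0,0,0,0,0,0],
    [0.5,0,0,0,0,0,0],
    [0.5,0,0,0,0,0,0],
    [0.5,0,0,-0.25,0,0,0],
    [0.5,0,0,-0.6,0,0,0],
    [0.5,0,0,-0.6,0,0,0],
    [0.5,0,0,-0.4,0,0,0],
    [0.5,-0.02,-0.4,0,0,0,0],
    [0.5,-0.05,-0.8,0,0,0,0],
    [0.5,-0.05,-0.9,0,0,0,0],
    [0.5,-0.05,-0.9,0,0,0,0],
    [0.5,-0.05,-0.9,0,0,0,0],
    [0.5,-0.05,-0.9,0,0,0,0],
    [0.5,-0.05,-0.8,0,0,0,0],
    [0.5,-0.04,-0.6,0,0,0,0],
    [0.5,0,0,0,0,0,0],
    [0.5,0,0,0,0,0,0]
  ]
}}

```text
t: 8.22
ee_pos: [462.4, -4.9, 109.4]
orientation: [3.125, 0.319, -0.001]
ft_force: [0.4, 0.6, -0.3]
width: 65.9
grasp_force: 0.0
```

```bash
python3 d.py 463.5,-4.6,13; python3 -c "
from h import *
im=save('scene','sc1.png')"
```

```text
t 8.225 p [462.4  -4.9 109.4] yaw 11.64 zaxis [-8.e-04 -1.e-04 -1.e+00] w 65.86339249205459 F [ 0.4  0.6 -0.3] q [-0.04  0.32  2.04 -0.    0.78  1.33]
463.5,-4.6,13 [ 0.024 -0.002  1.929]
```

View pics/sc1.png

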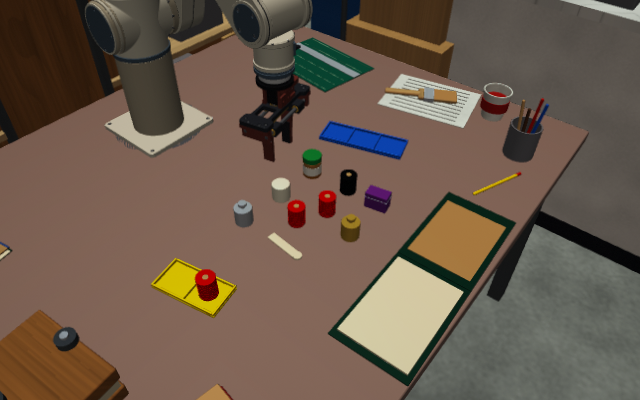

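The red spool stands upright in the yellow tray at (206,285), and everything else is undisturbed. The gripper is above the wax at (281,190).

Request:
{"api": "step_arm", "payload": {
  "plan": [
    [0.5,0.02,0,0.4,0,0,0],
    [0.5,0,0,0.5,0,0,0],
    [0.5,0,0,0.5,0,0,0],
    [0.5,0,0,0.35,0,0,0],
    [0.5,0,0,0.18,0,0,0],
    [0.5,0,0,0,0,0,0],
    [-1,0,0,0,0,0,0],
    [-1,0,0,0,0,0,0],
    [-1,0,0,0,0,0,0],
    [-1,0,0,0,0,0,0],
    [-1,0,0,-0.3,0,0,0],
    [-1,0,0,-0.6,0,0,0],
    [-1,0,0,-0.6,0,0,0],
    [-1,0,0,-0.4,0,0,0],
    [-1,0,0,0,0,0,0]
  ]
}}

```text
t: 10.15
ee_pos: [465.1, -4.8, 110.1]
orientation: [3.125, 0.317, 0.006]
ft_force: [-0.5, 0.6, -0.9]
width: 0.8
grasp_force: 0.0
```

```bash
python3 d.py 471.5,-320,110 471.5,-320,18
```

```text
t 10.15 p [465.1  -4.8 110.1] yaw 11.6 zaxis [ 3.8e-03 -1.0e-04 -1.0e+00] w 0.8007586116166532 F [-0.5  0.6 -0.9] q [-0.04  0.32  2.04 -0.    0.78  1.33]
471.5,-320,110 [-1.143e+00  6.202e+00  3.000e-03]
471.5,-320,18 [-0.007 -0.002  1.84 ]
```

Missed: the fingers are fully shut. I'll look again.

Run:
```python
from h import *
a=save('scene','sc2.png');t=save('top','top2.png')
c=a['pixels'][80:280,180:420];d=t['pixels'][130:290,220:420]
cv2.imwrite('pics/crop2.png',np.hstack([cv2.resize(c,(400,333)),cv2.resize(d,(400,333))])[:,:,::-1])
```

```text
(no output)
```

View pics/crop2.png

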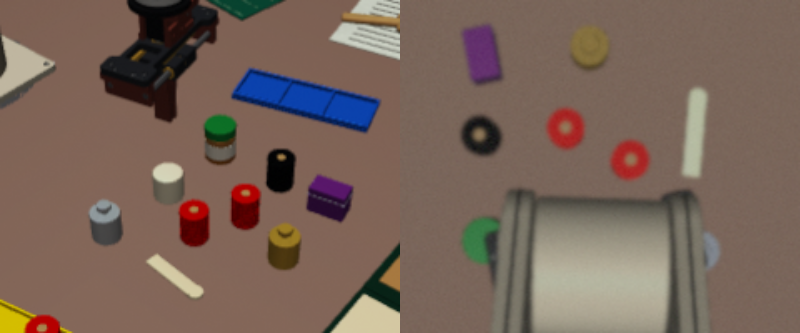

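Run:
```python
from h import *
import pickle
old=pickle.load(open('im0.pkl','rb'))[1]
for im in (old,vision.get_image('scene')):
    hsv=cv2.cvtColor(im['pixels'],cv2.COLOR_RGB2HSV);P=cloud(im)
    w=np.zeros((400,640),bool);w[165:215,262:305]=1
    for nm,m in (('all',w&(P[...,2]>12)&(hsv[...,1]<70)),('top',w&(P[...,2]>41)&(hsv[...,1]<70))):
        k,l,st,ce=cv2.connectedComponentsWithStats(m.astype(np.uint8));j=1+np.argmax(st[1:,4])
        q=P[l==j];print(nm,st[j],ce[j].round(1),q.mean(0).round(1),q.min(0).round(),q.max(0).round())
```

```text
all [272 177  18  24 363] [280.6 188.4] [475.3 -14.2  40.6] [ 444. -641.   12.] [1080.   16.  821.]
top [272 177  18  14 191] [280.4 183.6] [470.6  -9.   49. ] [ 444. -641.   41.] [1080.   16.  821.]
all [272 177  18  24 360] [280.5 188.1] [475.  -14.1  41.1] [ 446. -641.   12.] [1080.   18.  821.]
top [272 177  18  14 195] [280.4 183.5] [470.4  -8.9  49.1] [ 446. -641.   41.] [1080.   18.  821.]
```

Request:
{"api": "step_arm", "payload": {
  "plan": [
    [0.5,0,0,0,0,0,0],
    [0.5,0,0,0,0,0,0],
    [0.5,0,0,0,0,0,0],
    [0.5,0,0,0,0,0,0],
    [0.5,0,0,0.4,0,0,0],
    [0.5,0,0,0.5,0,0,0],
    [0.5,0,0,0.5,0,0,0],
    [0.5,0,0,0.4,0,0,0],
    [0.5,0,0,0.2,0,0,0],
    [0.5,0,0,0,0,0,0],
    [-1,0,0,0,0,0,0],
    [-1,0,0,0,0,0,0],
    [-1,0,0,0,0,0,0],
    [-1,0,0,0,0,0,0],
    [-1,0,0,0,0,0,0],
    [-1,0,0,0,0,0,0]
  ]
}}

```text
t: 12.3
ee_pos: [464.4, -4.8, 8.9]
orientation: [3.125, 0.317, 0.002]
ft_force: [-0.2, -0.2, 5.9]
width: 42.3
grasp_force: 30.0
```

Request:
{"api": "step_arm", "payload": {
  "plan": [
    [-1,0,0,-0.05,0,0,0],
    [-1,0,0,-0.1,0,0,0],
    [-1,0,0,-0.2,0,0,0],
    [-1,0,0,-0.1,0,0,0],
    [-1,0,0,0,0,0,0]
  ]
}}

```text
t: 12.92
ee_pos: [464.4, -4.8, 31.5]
orientation: [3.125, 0.317, 0.002]
ft_force: [-0.4, -0.8, -0.9]
width: 42.2
grasp_force: 30.0
```

```bash
python3 - <<'E'
from h import *
a=save('scene','sc3.png')
cv2.imwrite('pics/crop3.png',cv2.resize(a['pixels'][110:230,220:360],(700,600))[:,:,::-1])
E
python3 d.py 471.5,-320,110
```

```text
t 12.975 p [464.1  -4.8  31.2] yaw 11.6 zaxis [ 7.e-04 -0.e+00 -1.e+00] w 41.95953429092605 F [-0.8  0.8 -1. ] q [-0.04  0.47  2.07  0.    0.6   1.33]
471.5,-320,110 [-1.122  6.206 -1.576]
```

View pics/crop3.png

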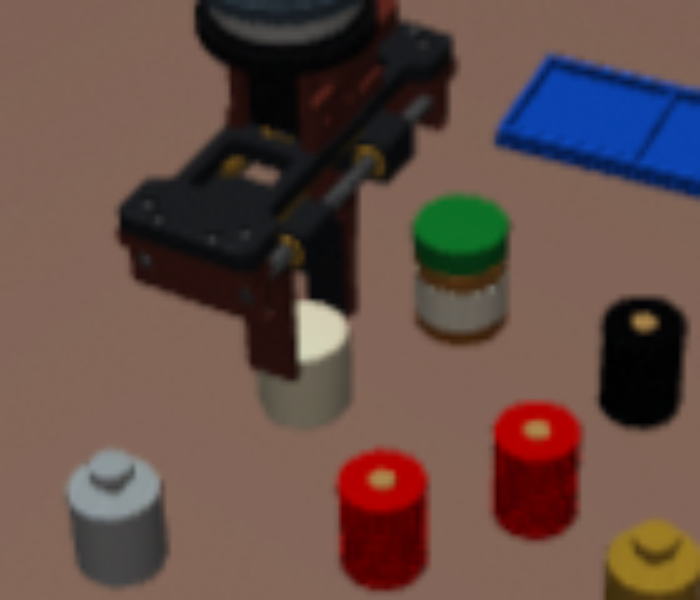

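The wax is lifted in the fingers, at (281,183), but it hangs low and may be slipping. I'll measure how fast.

Run:
```python
from h import *
def meas():
    im=vision.get_image('scene');hsv=cv2.cvtColor(im['pixels'],cv2.COLOR_RGB2HSV);P=cloud(im)
    w=np.zeros((400,640),bool);w[165:215,265:305]=1
    m=w&(hsv[...,1]<70)&(hsv[...,2]>90)&(im['depth']>0);k,l,st,ce=cv2.connectedComponentsWithStats(m.astype(np.uint8));j=1+np.argmax(st[1:,4])
    q=P[l==j];print(round(get_obs()['t'],2),st[j],'topz',np.percentile(q[:,2],[2,70,90]).round(1),'width',get_obs()['width'].round(1))
for _ in range(5): meas()
```

```text
Traceback (most recent call last):
AttributeError: 'float' object has no attribute 'round'
```

```bash
cat > m.py <<'E'
from h import *
def meas():
    im=vision.get_image('scene');hsv=cv2.cvtColor(im['pixels'],cv2.COLOR_RGB2HSV);P=cloud(im)
    w=np.zeros((400,640),bool);w[165:215,265:305]=1
    m=w&(hsv[...,1]<70)&(hsv[...,2]>90)&(im['depth']>0);k,l,st,ce=cv2.connectedComponentsWithStats(m.astype(np.uint8));j=1+np.argmax(st[1:,4])
    q=P[l==j];print(round(get_obs()['t'],2),st[j],'topz',np.percentile(q[:,2],[2,70,90]).round(1),'width',get_obs()['width'])
for _ in range(6): meas()
E
python3 m.py
```

```text
13.07 [272 170  18  26 254] topz [ 4.8 66.7 68.8] width 42.362307976583395
13.12 [272 170  18  26 253] topz [22.9 66.3 68.3] width 42.0053324715228
13.18 [272 170  18  26 253] topz [23.9 66.3 68.4] width 42.13478921500833
13.22 [272 170  18  26 253] topz [24.2 66.5 68.4] width 42.15389495437906
13.28 [272 170  18  26 254] topz [24.7 66.3 68.2] width 42.11060172440252
13.32 [272 170  18  26 254] topz [24.3 66.3 68.5] width 42.26684427082617
```

Request:
{"api": "step_arm", "payload": {
  "plan": [
    [-1,0,0,-0.2,0,0,0],
    [-1,0,0,-0.45,0,0,0],
    [-1,0,0,-0.5,0,0,0],
    [-1,0,0,-0.3,0,0,0],
    [-1,0,0,-0.1,0,0,0],
    [-1,-0.06,0.3,0,0,0,0],
    [-1,-0.11,0.6,0,0,0,0],
    [-1,-0.14,0.8,0,0,0,0],
    [-1,-0.14,0.8,0,0,0,0],
    [-1,-0.14,0.8,0,0,0,0],
    [-1,-0.14,0.8,0,0,0,0],
    [-1,-0.14,0.8,0,0,0,0],
    [-1,-0.11,0.6,0,0,0,0],
    [-1,-0.09,0.4,0,0,0,0],
    [-1,-0.05,0.3,0,0,0,0],
    [-1,0,0,0,0,0,0],
    [-1,0,0,0,0,0,0]
  ]
}}

```text
t: 15.45
ee_pos: [471.2, -318.8, 108.2]
orientation: [-3.125, -0.318, 0.001]
ft_force: [-0.6, -0.7, -1.0]
width: 42.2
grasp_force: 30.0
```

```bash
python3 d.py 471.5,-320,14 471.5,-320,110 464,109,110
```

```text
t 15.45 p [ 471.2 -318.8  108.2] yaw 11.63 zaxis [-6.e-04  6.e-04 -1.e+00] w 42.190461223407965 F [-0.6 -0.7 -1. ] q [-0.62  0.45  1.81  0.    0.87  0.75]
471.5,-320,14 [0.002 0.025 1.884]
471.5,-320,110 [-1.00e-03 -1.00e-03 -1.92e+00]
464,109,110 [ 1.582e+00 -8.434e+00  5.000e-03]
```

Request:
{"api": "step_arm", "payload": {
  "plan": [
    [-1,0,0.02,0.3,0,0,0],
    [-1,0,0,0.5,0,0,0],
    [-1,0,0,0.5,0,0,0],
    [-1,0,0,0.36,0,0,0],
    [-1,0,0,0.2,0,0,0],
    [-1,0,0,0,0,0,0],
    [0.3,0,0,0,0,0,0],
    [0.3,0,0,0,0,0,0],
    [0.3,0,0,0,0,0,0],
    [0.3,0,0,-0.2,0,0,0],
    [0.3,0,0,-0.6,0,0,0],
    [0.3,0,0,-0.6,0,0,0],
    [0.5,0,0,-0.5,0,0,0],
    [0.5,0,0,0,0,0,0]
  ]
}}

```text
t: 17.2
ee_pos: [473.0, -321.7, 112.9]
orientation: [3.122, 0.317, 0.006]
ft_force: [-0.0, 0.4, 0.2]
width: 65.9
grasp_force: 0.0
```

```bash
python3 d.py 464,109,110 464,109,11
```

```text
t 17.2 p [ 473.  -321.7  112.9] yaw 11.59 zaxis [ 0.0039 -0.0028 -1.    ] w 65.93442054765049 F [-0.   0.4  0.2] q [-0.62  0.45  1.81  0.    0.88  0.75]
464,109,110 [ 1.555 -8.474  0.033]
464,109,11 [-0.007 -0.007  1.98 ]
```

Request:
{"api": "step_arm", "payload": {
  "plan": [
    [0.5,0.07,-0.4,0,0,0,0],
    [0.5,0.16,-0.85,0,0,0,0],
    [0.5,0.16,-0.85,0,0,0,0],
    [0.5,0.16,-0.85,0,0,0,0],
    [0.5,0.16,-0.85,0,0,0,0],
    [0.5,0.16,-0.85,0,0,0,0],
    [0.5,0.16,-0.85,0,0,0,0],
    [0.5,0.16,-0.85,0,0,0,0],
    [0.5,0.16,-0.85,0,0,0,0],
    [0.5,0.16,-0.85,0,0,0,0],
    [0.5,0.04,-0.4,0,0,0,0],
    [0.5,0,0,0,0,0,0],
    [0.5,0,0,0,0,0,0]
  ]
}}

```text
t: 18.82
ee_pos: [461.5, 108.6, 109.7]
orientation: [3.125, 0.318, -0.003]
ft_force: [0.1, -0.4, -0.2]
width: 66.1
grasp_force: 0.0
```

```bash
python3 d.py 464,109,11
python3 - <<'E'
from h import *
t=save('scene','sc4.png')
E
```

```text
t 18.825 p [461.5 108.6 109.7] yaw 11.62 zaxis [-1.7e-03 -5.0e-04 -1.0e+00] w 66.05911418810352 F [ 0.1 -0.4 -0.2] q [ 0.21  0.33  2.02 -0.    0.79  1.57]
464,109,11 [5.500e-02 1.000e-03 1.974e+00]
```

View pics/sc4.png

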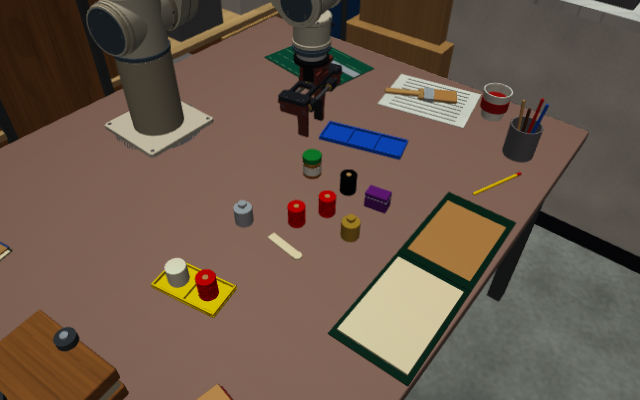

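The wax (177,272) and the red spool (206,285) both stand in the yellow tray. Next is the jar at (312,164).

Request:
{"api": "step_arm", "payload": {
  "plan": [
    [0.5,0.04,0,0.3,0,0,0],
    [0.5,0,0,0.5,0,0,0],
    [0.5,0,0,0.5,0,0,0],
    [0.5,0,0,0.45,0,0,0],
    [0.5,0,0,0.22,0,0,0],
    [0.5,0,0,0,0,0,0],
    [-1,0,0,0,0,0,0],
    [-1,0,0,0,0,0,0],
    [-1,0,0,0,0,0,0],
    [-1,0,0,0,0,0,0],
    [-1,0,0,0,0,0,0],
    [-1,0,0,0,0,0,0],
    [-1,0,0,-0.1,0,0,0],
    [-1,0,0,-0.3,0,0,0],
    [-1,0,0,-0.5,0,0,0],
    [-1,0,0,-0.5,0,0,0],
    [-1,0,0,-0.4,0,0,0],
    [-1,0,0,-0.15,0,0,0],
    [-1,0,0,0,0,0,0]
  ]
}}

```text
t: 21.25
ee_pos: [464.7, 109.3, 109.9]
orientation: [-3.125, -0.317, -0.002]
ft_force: [-0.7, 0.6, -0.8]
width: 46.3
grasp_force: 30.0
```

```bash
python3 d.py 413.6,278.5,110 413.6,278.5,16
```

```text
t 21.25 p [464.7 109.3 109.9] yaw 11.6 zaxis [ 1.e-03  2.e-04 -1.e+00] w 46.29299751421818 F [-0.7  0.6 -0.8] q [0.21 0.34 2.01 0.   0.79 1.57]
413.6,278.5,110 [-3.200e-01 -3.521e+00 -2.000e-03]
413.6,278.5,16 [-0.002  0.     1.88 ]
```

Request:
{"api": "step_arm", "payload": {
  "plan": [
    [-1,-0.03,-0.3,0,0,0,0],
    [-1,-0.06,-0.65,0,0,0,0],
    [-1,-0.07,-0.75,0,0,0,0],
    [-1,-0.07,-0.75,0,0,0,0],
    [-1,-0.06,-0.65,0,0,0,0],
    [-1,-0.03,-0.42,0,0,0,0],
    [-1,0,0,0,0,0,0],
    [-1,0,0,0.3,0,0,0],
    [-1,0,0,0.5,0,0,0],
    [-1,0,0,0.5,0,0,0],
    [-1,0,0,0.36,0,0,0],
    [-1,0,0,0.2,0,0,0],
    [-1,0,0,0,0,0,0],
    [-1,0,0,0,0,0,0]
  ]
}}

```text
t: 23.0
ee_pos: [413.5, 278.0, 16.2]
orientation: [3.126, 0.316, -0.0]
ft_force: [-0.5, 0.4, -2.1]
width: 46.2
grasp_force: 30.0
```

```bash
python3 d.py 413.6,278.5,110 655,115,110 655,115,11
```

```text
t 23.0 p [413.5 278.   16.2] yaw 11.56 zaxis [-2.e-04 -1.e-04 -1.e+00] w 46.17576749256425 F [-0.5  0.4 -2.1] q [0.57 0.53 2.   0.   0.61 1.94]
413.6,278.5,110 [ 0.003 -0.01  -1.877]
655,115,110 [ 4.075e+00  4.171e+00 -1.000e-03]
655,115,11 [ 1.00e-03 -0.00e+00  1.98e+00]
```

Request:
{"api": "step_arm", "payload": {
  "plan": [
    [0.4,0,0,0,0,0,0],
    [0.4,0,0,0,0,0,0],
    [0.4,0,0,0,0,0,0],
    [0.4,0,0,-0.2,0,0,0],
    [0.4,0,0,-0.6,0,0,0],
    [0.4,0,0,-0.6,0,0,0],
    [0.4,0,0,-0.48,0,0,0],
    [0.4,0.28,0.28,0,0,0,0],
    [0.4,0.6,0.61,0,0,0,0],
    [0.4,0.6,0.61,0,0,0,0],
    [0.4,0.6,0.61,0,0,0,0],
    [0.4,0.6,0.61,0,0,0,0],
    [0.4,0.6,0.61,0,0,0,0],
    [0.4,0.5,0.55,0,0,0,0],
    [0.4,0.29,0.28,0,0,0,0],
    [0.4,0,0,0,0,0,0],
    [0.4,0,0,0,0,0,0]
  ]
}}

```text
t: 25.12
ee_pos: [653.4, 116.0, 109.9]
orientation: [-3.125, -0.318, 0.002]
ft_force: [-0.1, 0.9, 0.4]
width: 61.5
grasp_force: 0.0
```

```bash
python3 d.py 655,115,11
```

```text
t 25.125 p [653.4 116.  109.9] yaw 11.62 zaxis [-0.0016 -0.     -1.    ] w 61.49862615078239 F [-0.1  0.9  0.4] q [0.16 0.57 1.59 0.   0.98 1.53]
655,115,11 [0.03  0.026 1.977]
```

Request:
{"api": "step_arm", "payload": {
  "plan": [
    [0.4,0.02,0.02,0.3,0,0,0],
    [0.4,0,0,0.5,0,0,0],
    [0.4,0,0,0.5,0,0,0],
    [0.4,0,0,0.45,0,0,0],
    [0.4,0,0,0.23,0,0,0],
    [0.4,0,0,0,0,0,0],
    [-1,0,0,0,0,0,0],
    [-1,0,0,0,0,0,0],
    [-1,0,0,0,0,0,0],
    [-1,0,0,0,0,0,0],
    [-1,0,0,0,0,0,0],
    [-1,0,0,0,0,0,0],
    [-1,0,0,-0.1,0,0,0],
    [-1,0,0,-0.3,0,0,0],
    [-1,0,0,-0.5,0,0,0],
    [-1,0,0,-0.5,0,0,0],
    [-1,0,0,-0.4,0,0,0],
    [-1,0,0,-0.15,0,0,0],
    [-1,0,0,0,0,0,0]
  ]
}}

```text
t: 27.5
ee_pos: [655.9, 114.8, 109.3]
orientation: [-3.125, -0.317, -0.001]
ft_force: [-0.2, -0.0, -1.1]
width: 30.9
grasp_force: 30.0
```

```bash
python3 d.py 555.6,320.5,110 555.6,320.5,16
python3 - <<'E'
from h import *
a=save('scene','sc5.png')
E
```

```text
t 27.5 p [655.9 114.8 109.3] yaw 11.6 zaxis [ 6.e-04  1.e-04 -1.e+00] w 30.893356033349352 F [-0.2 -0.  -1.1] q [0.16 0.58 1.59 0.   0.98 1.52]
555.6,320.5,110 [-1.138 -4.434 -0.016]
555.6,320.5,16 [-1.00e-03 -0.00e+00  1.88e+00]
```

View pics/sc5.png

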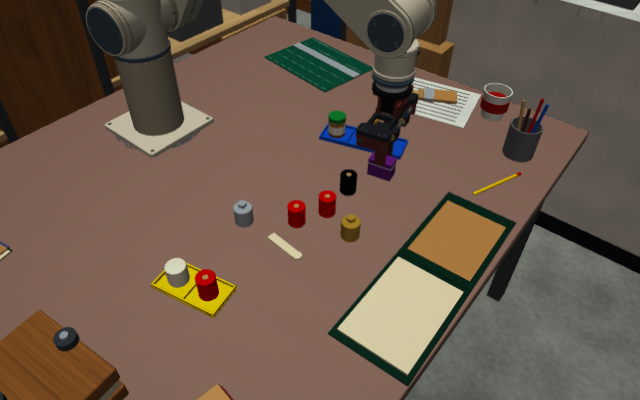

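The jar stands in the blue tray at (337,124), and the tin hangs level in the fingers at (382,167).

Request:
{"api": "step_arm", "payload": {
  "plan": [
    [-1,-0.08,-0.3,0,0,0,0],
    [-1,-0.16,-0.64,0,0,0,0],
    [-1,-0.2,-0.8,0,0,0,0],
    [-1,-0.2,-0.8,0,0,0,0],
    [-1,-0.2,-0.8,0,0,0,0],
    [-1,-0.17,-0.65,0,0,0,0],
    [-1,-0.13,-0.45,0,0,0,0],
    [-1,0,0,0,0,0,0],
    [-1,0,0,0.3,0,0,0],
    [-1,0,0,0.5,0,0,0],
    [-1,0,0,0.5,0,0,0],
    [-1,0,0,0.36,0,0,0],
    [-1,0,0,0.19,0,0,0],
    [-1,0,0,0,0,0,0],
    [-1,0,0,0,0,0,0]
  ]
}}

```text
t: 29.42
ee_pos: [555.8, 320.7, 16.6]
orientation: [-3.125, -0.317, -0.001]
ft_force: [-0.8, -0.2, -1.1]
width: 31.3
grasp_force: 30.0
```

```bash
python3 d.py 555.6,320.5,110 661.4,-0.6,110
```

```text
t 29.425 p [555.8 320.7  16.6] yaw 11.57 zaxis [ 5.e-04  4.e-04 -1.e+00] w 31.262484466128296 F [-0.8 -0.2 -1.1] q [0.5  0.67 1.68 0.   0.79 1.87]
555.6,320.5,110 [-0.003  0.003 -1.869]
661.4,-0.6,110 [ 7.850e-01  6.716e+00 -1.000e-03]
```

Request:
{"api": "step_arm", "payload": {
  "plan": [
    [-1,0,0,0.02,0,0,0],
    [0.4,0,0,0,0,0,0],
    [0.4,0,0,0,0,0,0],
    [0.4,0,0,0,0,0,0],
    [0.4,0,0,-0.2,0,0,0],
    [0.4,0,0,-0.6,0,0,0],
    [0.4,0,0,-0.6,0,0,0],
    [0.4,0,0,-0.48,0,0,0],
    [0.4,0.05,0.4,0,0,0,0],
    [0.4,0.1,0.86,0,0,0,0],
    [0.4,0.1,0.86,0,0,0,0],
    [0.4,0.1,0.86,0,0,0,0],
    [0.4,0.1,0.86,0,0,0,0],
    [0.4,0.1,0.86,0,0,0,0],
    [0.4,0.1,0.86,0,0,0,0],
    [0.4,0.09,0.75,0,0,0,0],
    [0.4,0.05,0.41,0,0,0,0],
    [0.4,0,0,0,0,0,0],
    [0.4,0,0,0,0,0,0]
  ]
}}

```text
t: 31.8
ee_pos: [660.9, 0.4, 109.0]
orientation: [-3.125, -0.318, 0.002]
ft_force: [-0.6, 0.6, -0.7]
width: 61.3
grasp_force: 0.0
```

```bash
python3 d.py 661.4,-0.6,11
```

```text
t 31.8 p [6.609e+02 4.000e-01 1.090e+02] yaw 11.62 zaxis [-1.e-03  3.e-04 -1.e+00] w 61.303985614191745 F [-0.6  0.6 -0.7] q [-0.02  0.57  1.6   0.    0.97  1.35]
661.4,-0.6,11 [0.007 0.022 1.959]
```

Request:
{"api": "step_arm", "payload": {
  "plan": [
    [0.4,0,0.02,0.3,0,0,0],
    [0.4,0,0,0.5,0,0,0],
    [0.4,0,0,0.5,0,0,0],
    [0.4,0,0,0.45,0,0,0],
    [0.4,0,0,0.21,0,0,0],
    [0.4,0,0,0,0,0,0],
    [-1,0,0,0,0,0,0],
    [-1,0,0,0,0,0,0],
    [-1,0,0,0,0,0,0],
    [-1,0,0,0,0,0,0],
    [-1,0,0,0,0,0,0],
    [-1,0,0,0,0,0,0],
    [-1,0,0,-0.1,0,0,0],
    [-1,0,0,-0.3,0,0,0],
    [-1,0,0,-0.4,0,0,0],
    [-1,0,0,-0.5,0,0,0],
    [-1,0,0,-0.4,0,0,0],
    [-1,0,0,-0.25,0,0,0],
    [-1,0,0,0,0,0,0]
  ]
}}

```text
t: 34.17
ee_pos: [662.5, -1.5, 110.2]
orientation: [3.125, 0.317, 0.003]
ft_force: [0.4, 0.6, -4.3]
width: 40.2
grasp_force: 30.0
```

```bash
python3 d.py 484.6,299.5,110 484.6,299.5,16
python3 - <<'E'
from h import *
a=save('scene','sc6.png')
E
```

```text
t 34.175 p [662.5  -1.5 110.2] yaw 11.6 zaxis [ 0.0021 -0.     -1.    ] w 40.16179010876652 F [ 0.4  0.6 -4.3] q [-0.02  0.57  1.6  -0.    0.97  1.35]
484.6,299.5,110 [-2.275e+00 -6.611e+00 -4.000e-03]
484.6,299.5,16 [-4.00e-03 -1.00e-03  1.88e+00]
```

View pics/sc6.png

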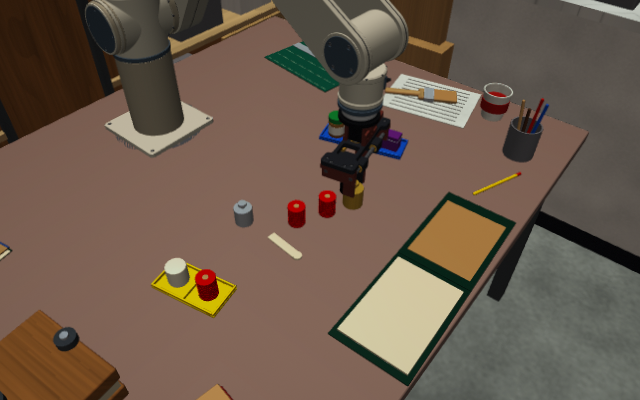

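The brass weight is held at (353,195). The tin is in the blue tray at (393,140), and the jar is still in place.

Request:
{"api": "step_arm", "payload": {
  "plan": [
    [-1,-0.1,-0.28,0,0,0,0],
    [-1,-0.2,-0.58,0,0,0,0],
    [-1,-0.27,-0.8,0,0,0,0],
    [-1,-0.27,-0.8,0,0,0,0],
    [-1,-0.27,-0.8,0,0,0,0],
    [-1,-0.27,-0.8,0,0,0,0],
    [-1,-0.27,-0.8,0,0,0,0],
    [-1,-0.27,-0.8,0,0,0,0],
    [-1,-0.21,-0.6,0,0,0,0],
    [-1,-0.15,-0.35,0,0,0,0],
    [-1,0,0,0,0,0,0],
    [-1,0,0,0,0,0,0]
  ]
}}

```text
t: 35.72
ee_pos: [483.8, 298.9, 108.7]
orientation: [3.125, 0.317, -0.0]
ft_force: [-0.6, -0.5, -3.7]
width: 40.2
grasp_force: 30.0
```

```bash
python3 d.py 484.6,299.5,16
```

```text
t 35.725 p [483.8 298.9 108.7] yaw 11.59 zaxis [-2.e-04 -4.e-04 -1.e+00] w 40.20270574338343 F [-0.6 -0.5 -3.7] q [ 0.53  0.45  1.81 -0.    0.87  1.9 ]
484.6,299.5,16 [ 0.019 -0.01   1.853]
```

Request:
{"api": "step_arm", "payload": {
  "plan": [
    [-1,0.02,-0.01,0.3,0,0,0],
    [-1,0,0,0.5,0,0,0],
    [-1,0,0,0.5,0,0,0],
    [-1,0,0,0.35,0,0,0],
    [-1,0,0,0.2,0,0,0],
    [-1,0,0,0,0,0,0],
    [-1,0,0,0,0,0,0],
    [0.4,0,0,0,0,0,0],
    [0.4,0,0,0,0,0,0],
    [0.4,0,0,0,0,0,0],
    [0.4,0,0,-0.2,0,0,0],
    [0.4,0,0,-0.6,0,0,0],
    [0.4,0,0,-0.8,0,0,0],
    [0.4,0,0,-0.8,0,0,0],
    [0.4,0,0,-0.5,0,0,0],
    [0.4,0,0.8,0,0,0,0],
    [0.4,0,0.8,0,0,0,0],
    [0.4,0,0.8,0,0,0,0],
    [0.4,0,0.8,0,0,0,0],
    [0.4,0,0,0,0,0,0]
  ]
}}

```text
t: 38.22
ee_pos: [517.1, 141.4, 162.1]
orientation: [3.126, 0.312, 0.001]
ft_force: [-0.2, 0.4, 0.3]
width: 61.6
grasp_force: 0.0
```

Request:
{"api": "step_arm", "payload": {
  "plan": [
    [0.4,0,0.8,0,0,0,0],
    [0.4,0,0.8,0,0,0,0],
    [0.4,0,0.8,0,0,0,0],
    [0.4,0,0,0,0,0,0],
    [0.4,0,0,0,0,0,0]
  ]
}}

```text
t: 38.85
ee_pos: [540.8, 26.7, 161.6]
orientation: [-3.125, -0.317, -0.0]
ft_force: [-0.9, -0.4, 0.0]
width: 61.5
grasp_force: 0.0
```

Run:
```python
from h import *
a=save('scene','sc7.png');t=save('top','top7.png');P=cloud(t)
A=a['pixels'];B=t['pixels']
cv2.imwrite('pics/f7.png',np.hstack([cv2.resize(A[80:330,140:440],(400,333)),cv2.resize(B[140:300,130:290],(400,333))])[:,:,::-1])
for n,im,x,y,z in [('jar',t,413.6,278.5,64),('brass',t,484.6,299.5,48),('tin',t,555.6,320.5,48),('red',t,544,-305.5,54),('wax',t,471.5,-320,48)]:
    m=(np.hypot(P[...,0]-x,P[...,1]-y)<33)&(P[...,2]>z-10)&(P[...,2]<z+18)
    q=P[m];print(n,len(q),q.mean(0).round(1) if len(q) else 0,np.percentile(q[:,2],[10,50,90]).round(1) if len(q) else '')
```

```text
jar 431 [412.3 276.3  64.9] [62.5 65.2 67.4]
brass 330 [482.  297.7  51.6] [46.  49.7 63.3]
tin 406 [553.2 319.   48.5] [45.4 49.  51.5]
red 284 [ 541.6 -303.    54.5] [51.9 54.8 56.9]
wax 327 [ 470.4 -318.4   48.2] [45.6 48.4 51.1]
```

View pics/f7.png

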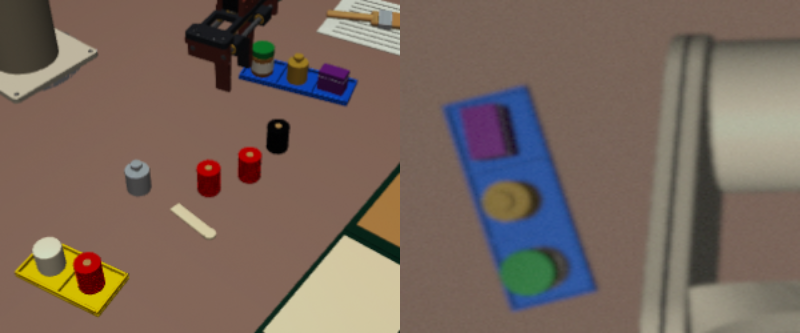

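All five things stand flat in their own compartments. Their tops measure within 2 mm of the expected height, and the black spool and steel weight have not moved.

```bash
python3 -c "
from workcell import ctrl
print(ctrl.close_job())"
```

```text
the job is handed in; nothing more can be done
None
```

Both kits are made up and the job is handed in: the last pictures showed all five things upright in their own compartments of the right trays, with the black spool and steel weight left in place; the judge's result was not shown.

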